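Hang a gift carton on the drop-latch display hook

TASK

A gift carton lies on its face on the worktop. Stand it upright on the worktop and let go of it, then take it again by its hang tab and hang it on the peg of the hook stand: push the eye past the drop flap, which it lifts on its way, so that the flap falls back down behind it and keeps the carton on the peg. Leave the other things on the worktop where they are.

Things in the scene. Friction and masses are not known exactly. Their poses are not given: they have to be found in the camera images.
- carton: Gift carton with a hang tab, about 140 g. Origin: centre of its base; own z runs from base to tab (up when it stands), x is depth, y width. Kraft  x 60, y 56, z 0 to 75 mm. Symmetric front to back and left to right. At the start it lies flat on a 56 x 75 mm face, own x vertical (pointing down), tab pointing roughly to the robot's right. It stands stably on its base.
- carton_tab (a point): Centre of the tab's top edge, z = 135 mm of the carton. The tab is rigid pale wood, 8 mm thick in x, in the middle of the depth (x = 0): neck 56 mm wide, z 73 to 87; header board 130 mm wide in y, z 85 to 135 mm. Solid wings to grip lie either side of the eye, 18 to 65 mm from the middle. While the carton lies, the tab is 26 to 34 mm above the worktop.
- carton_eye (a point): Centre of the carton's eye, 111 mm above its base, axes as the carton's. The eye is a rectangular hole through the header along x, 36 mm wide in y and 26 mm high (z 98 to 124), with an 11 mm bar left above it.
- hook_stand: Fixed display stand. Origin: on the worktop under the front face of its post; x points from the peg's tip to the post, y to its left, z up. Wooden foot plate 12 mm thick, x -110 to 40, y -60 to 60 mm. Steel post x 0 to 16, 30 mm wide, 185 mm high. The post stops the carton's body when the eye is 30 mm in front of it.
- peg_tip (a point): Centre of the free end of the stand's peg, at x = -105, y = 0, z = 160 mm of the stand. The peg is a straight level steel bar, 12 mm wide and 10 mm high, from here to the post.
- flap (a joint): Drop flap, rad: 0 = down on its stop, grows as its front is lifted, at most 0.9; falls by its own weight (120 g), never stays up. Steel strip 14 mm wide, hinged on the post at x = 8, z = 172 mm of the stand; it goes up to z = 201, forward over the peg to x = -72, then a lip drops to z = 168. From the lip's foot a ramp slopes forward and up to a nose at x = -110, z = 193 mm.
- flap_lip (a point): Foot of the flap's lip; at rest at x = -72, y = 0, z = 168 mm of the stand. A header pushed along the peg to the post with its eye centre 154 to 163 mm high slides under the ramp and lifts the flap with a few newtons; when the eye centre is past x = -65 mm the flap drops in front of the header and blocks the way back.
- call_bell: Bystander: white domed call bell, 84 mm across, 50 mm high; origin under its centre.
- cookie_pack_0: Bystander: stack of cookies, 75 x 73 x 84 mm high; origin under its centre.
- cookie_pack_1: Bystander: stack of cookies, 74 x 73 x 84 mm high; origin under its centre.
- gift_box_1: Bystander: small kraft gift box with ribbon, 69 x 73 x 61 mm high; origin under its centre.
- bench_scraper: Bystander: steel bench scraper with round wooden handle, lying, 92 x 112 x 25 mm; origin under its centre.
- ink_pad: Bystander: flat ink pad, 55 x 85 x 12 mm; origin under its centre.

How it is judged:
By the outcome, as a careful person would: the job done as asked, in the order asked, and still so for the second after the job is handed in, with the robot touching nothing.
It also fails if it takes over 61 s, if anything falls off the work surface, if the arm or the gripper's body presses on something with over 40 N, if the wrist force passes 120 N, or if a joint passes its speed limit or range.

ROBOT

A 6-joint arm with a two-finger parallel gripper is mounted at the origin on a cart in front of the work surface, level with it; the furniture and walls round the work are solid. World frame = base frame: x ahead of the robot, y to its left, z up, the work surface at z = 0. Lengths are in mm, angles in rad, forces in N, time in s.
With the tool pointing down it reaches from about 325 to 775 mm from the base axis. Payload 5.5 kg.
Tool frame: the origin (TCP) lies midway between the tips of the shut fingers; the grasp point (between the pads) lies 19 mm behind it; z points along the fingers, y is the line along which they close (so a half turn about z gives the same grasp; the last joint's range is limited). The gripper opens to 85 mm and grips with 20 to 120 N. Pads are 22 mm wide; open, the fingers measure 114 mm over their backs; the gripper's body (76 mm by 85 mm) begins 54 mm behind the grasp point. The pads swing forward as they close: fully open they stand 13 mm farther back than shut.
Start: joints at [-1.32, 0.091, 1.231, -0, 1.82, -0.057], TCP at [181.777, -571.816, 231.275] pointing down, gripper open.
Joint ranges: [-2.87, 2.87], [-0.86, 2.18], [0.17, 2.46], [-1.51, 4.65], [0.06, 2.69], [-2.65, 2.65]. Speed limits (rad/s): [2.57, 2.57, 3.01, 3.14, 3.14, 3.14].

INTERFACE

Orientations are given as a 3x3 rotation matrix whose columns are the frame's x, y, z axes.
In Python, from station import r gives the robot as it stands. The module is installed in compiled form; this text tells all that it offers.
- The arm moves only by the tool play_rows, never from a script. Its argument "commands" is a list of rows, each a list of 5 numbers: the closure, from 0 (fully open) to 1 (shut), then the shift along the world's x, y, z in m, then the turn about the world's z in rad. A call has 1 to 20 rows; each row is the pose to reach, as a shift and turn from the pose commanded when the call began; what a row does not reach only later rows make up. A row lasts 1/8 s, in which the tool goes at most 62.5 mm and 10.7 degrees, less where a joint would pass 70% of its speed; a pose out of reach is approached as far as the arm can. A call with a gripper value outside its range is refused whole. The fingers move at their own pace and stop on an object; "newtons" is the grip in N (left out, the last holds). Time passes only in rows, so rows that repeat a pose let the fingers close. It gives the time, the measured TCP pose, the force, the opening and the grip force at its end, in the units of the state.
- r.sense(): the state, without advancing time (a new reading comes with each control period).
- r.camera(name): name is "scene" or "side" or "wrist"; returns (picture, depth): 480x640x3 uint8, red, green, blue; 480x640 float32, mm along the optical axis (not along the pixel's ray), 0 where there is no reading.
- r.camera_params(name): a dict with "fx", "fy", "cx", "cy" (pixels), "k1" (the pictures are not rectified: a ray, as slopes to the right and down, at radius r is drawn at 1 + k1 r^2 times it, then the intrinsics apply), "rvec" (rotation vector, rad) and "tvec" (3), from world to camera coordinates, as OpenCV has them. Camera axes: x right, y down, z forward; pixel columns grow to the right and rows downward; lengths in mm; the calibration is good to about 2 mm. A picture is of the moment at which its call begins: read the wrist's pose just before it. camera_params takes no time and is no camera call; for the wrist camera it gives the pose at the moment of the call.
- r.close_job(): hands the job in; it is judged then, once.
Trained networks look in the newest picture that a camera, given by its name, has taken for a name from the list of things; names that differ only in an ending like _2 or _b are one class to them, and where a whole thing is asked for, a point or a joint stands for the part that bears it (a point fixed in the world has none). Each returns a list of dicts, best first, with "conf" (0 to 1); they miss things now and then, are a little off and sometimes report something else, mostly with a low value. They report only what shows in the picture. A call takes as long as a camera call.
- r.find_in(camera, thing): "centre" ([column, row] in pixels, amid what is visible of it).
The state is a dict: "time": time; "qpos": joint angles; "qvel": joint speeds; "tau": joint torques, N m; "position": TCP position; "ee_rot": TCP orientation; "wrist_force": force on the tool from outside, world axes, zero at the start; "torque": the same for the moment, N m; "grip_width": finger opening in mm; "finger_force": force on a finger pad.
Only numpy, scipy, OpenCV 4.12 (cv2) and the standard library are available. Lean on these libraries where they do the work, as an engineer would, in place of code of your own. Each camera call takes 0.05 s, during which the arm holds its last target. There are 200 camera calls.

## Working session

There is one attempt and no reset: what is moved stays moved. The work goes in short steps, Python scripts to look and compute and a tool call to move; the robot and the scene stay as the last step left them, time stands still between calls to the robot, and variables do not carry over. Pictures are saved under pics/ and viewed, at most 13 in all, crops included, and the job is handed in when it is done.

Besides the shell and the picture viewer there is one more tool, called after ">>>" by a JSON object that holds its "fn" and its "kwargs". play_rows: Moves the arm, as the interface text tells. Its arguments: {"type":"object","properties":{"commands":{"type":"array","items":{"type":"array","items":{"type":"number"}}},"newtons":{"type":"number"}},"required":["commands"]}

```bash
mkdir -p pics; cat > h.py <<'E'
import numpy as np, cv2
from station import r
def cam(n):
    p=r.camera_params(n); img,d=r.camera(n); return p,img,d
def cloud(p,d):
    v,u=np.mgrid[0:480,0:640]
    K=np.array([[p['fx'],0,p['cx']],[0,p['fy'],p['cy']],[0,0,1]],float)
    s=cv2.undistortPoints(np.stack([u,v],-1).reshape(-1,1,2).astype(float),K,np.array([p['k1'],0,0,0.])).reshape(480,640,2)
    R=cv2.Rodrigues(np.array(p['rvec'],float))[0]; t=np.array(p['tvec'],float).ravel()
    c=np.dstack([s[...,0]*d,s[...,1]*d,d])
    w=(c-t)@R; w[d<=0]=np.nan
    return w
def save(n,img): cv2.imwrite('pics/'+n+'.png',img[...,::-1])
E
python3 - <<'E'
from h import *
s=r.sense(); print(s['time'],s['position'],s['ee_rot'],s['grip_width'])
W={}
out=[]
for n in ['scene','side']:
    p,i,d=cam(n); w=cloud(p,d); np.save(n+'.npy',w); out.append(i); cv2.imwrite(n+'_raw.png',i[...,::-1])
    for t in ['carton','carton_tab','carton_eye','hook_stand','peg_tip','flap_lip','call_bell','cookie_pack_0','gift_box_1','bench_scraper','ink_pad']:
        for f in r.find_in(n,t)[:3]:
            c=np.round(f['centre']).astype(int); print(n,t,round(f['conf'],2),c,np.round(w[c[1],c[0]]))
    save(n+'0',i)
E
```

```text
0.0 [ 181.71571919 -571.52639859  230.10889092] [[ 9.53000750e-01  3.02967555e-01 -4.81563143e-04]
 [ 3.02967912e-01 -9.52998814e-01  1.92500110e-03]
 [ 1.24283773e-04 -1.98042567e-03 -9.99998031e-01]] 85.60392240639254
scene carton 0.7 [317 330] [ 455. -333.   33.]
scene carton_tab 0.66 [320 330] [ 461. -335.   32.]
scene carton_eye 0.59 [318 329] [ 457. -333.   35.]
scene hook_stand 0.89 [315 235] [651.  80.  10.]
scene hook_stand 0.68 [240 225] [456. 252.   8.]
scene peg_tip 0.85 [314 233] [652.  90.  12.]
scene flap_lip 0.67 [306 185] [613.  61. 199.]
scene call_bell 0.59 [225 212] [431. 339.  21.]
scene call_bell 0.18 [314 233] [652.  90.  12.]
scene cookie_pack_0 0.85 [415 302] [ 703. -363.   46.]
scene cookie_pack_0 0.66 [395 281] [ 718. -260.   35.]
scene cookie_pack_0 0.32 [302 188] [594.  48. 199.]
scene gift_box_1 0.84 [398 379] [ 523. -547.   58.]
scene gift_box_1 0.56 [227 212] [438. 339.  20.]
scene bench_scraper 0.78 [240 224] [459. 260.   7.]
scene ink_pad 0.78 [265 209] [569. 317.  12.]
side carton 0.72 [313 242] [573.  47. 179.]
side carton 0.68 [339 214] [ 478. -271.   66.]
side carton_tab 0.86 [341 211] [ 470. -289.   66.]
side carton_tab 0.41 [364 334] [435. 250.  10.]
side carton_eye 0.61 [338 214] [ 481. -276.   62.]
side hook_stand 0.74 [296 284] [625.  37.  13.]
side peg_tip 0.75 [298 286] [619.  46.  12.]
side flap_lip 0.65 [304 241] [ 600. -212.   -5.]
side flap_lip 0.61 [297 286] [622.  50.  16.]
side call_bell 0.6 [374 371] [423. 398.  26.]
side cookie_pack_0 0.68 [271 213] [ 716. -311.   46.]
side cookie_pack_0 0.57 [268 232] [ 722. -216.   31.]
side gift_box_1 0.66 [316 185] [ 553. -490.   53.]
side bench_scraper 0.81 [362 335] [441. 253.   9.]
side bench_scraper 0.68 [273 209] [ 710. -335.   47.]
side bench_scraper 0.23 [302 240] [605.  64. 199.]
side ink_pad 0.89 [312 358] [581. 336.  10.]
```

```bash
python3 - <<'E'
import cv2,numpy as np
a=cv2.imread('scene_raw.png')[150:430,180:480]; b=cv2.imread('side_raw.png')[150:400,220:460]
cv2.imwrite('pics/s1.png',cv2.resize(a,None,fx=2.1,fy=2.1)); cv2.imwrite('pics/s2.png',cv2.resize(b,None,fx=2.3,fy=2.3))
ws=[np.load(n+'.npy').reshape(-1,3) for n in('scene','side')]
def q(w,x0,x1,y0,y1,z0,z1):
    m=(w[:,0]>x0)&(w[:,0]<x1)&(w[:,1]>y0)&(w[:,1]<y1)&(w[:,2]>z0)&(w[:,2]<z1); return w[m]
for w in ws:
    for nm,b in dict(body=(350,600,-450,-180,50,75),tab=(350,600,-480,-180,24,42),flap=(480,800,-50,200,192,208),post=(480,800,-50,200,178,190),foot=(480,800,-70,220,8,16)).items():
        p=q(w,*b)
        if len(p)<5: print(nm,len(p));continue
        R=cv2.minAreaRect(p[:,:2].astype(np.float32)); print(nm,len(p),np.round(R[0],1),np.round(R[1],1),round(R[2],1),np.round(np.median(p[:,2]),1), np.round(cv2.boxPoints(R)).tolist())
E
```

```text
body 595 [ 471.3 -295.8] [77.9 57.8] 89.6 58.6 [[442.0, -335.0], [500.0, -335.0], [500.0, -257.0], [443.0, -257.0]]
tab 1201 [ 487.7 -379.3] [123.6 220.7] 48.9 32.2 [[364.0, -353.0], [530.0, -498.0], [612.0, -405.0], [445.0, -260.0]]
flap 87 [604.2  59.2] [114.5  17.6] 15.8 198.3 [[547.0, 52.0], [552.0, 35.0], [662.0, 66.0], [657.0, 83.0]]
post 58 [613.5  56. ] [118.5  29.6] 18.4 183.2 [[553.0, 51.0], [562.0, 23.0], [674.0, 61.0], [665.0, 89.0]]
foot 915 [621.7  61.9] [152.1 122.8] 14.9 11.9 [[532.0, 102.0], [564.0, -17.0], [711.0, 22.0], [679.0, 141.0]]
body 232 [ 508.7 -342.9] [ 86.6 220. ] 39.0 60.0 [[406.0, -285.0], [544.0, -456.0], [612.0, -401.0], [473.0, -230.0]]
tab 312 [ 488.8 -358.3] [159.8 213.2] 45.6 34.4 [[357.0, -341.0], [509.0, -490.0], [621.0, -376.0], [469.0, -227.0]]
flap 117 [605.   60.3] [116.6  23.9] 13.7 199.5 [[546.0, 58.0], [551.0, 35.0], [664.0, 62.0], [659.0, 86.0]]
post 72 [613.2  66.5] [117.7  34.2] 11.1 183.8 [[552.0, 72.0], [559.0, 38.0], [674.0, 61.0], [668.0, 95.0]]
foot 1041 [638.7  73. ] [268.7 310.9] 87.1 12.4 [[477.0, -53.0], [787.0, -69.0], [801.0, 199.0], [490.0, 215.0]]
```

View pics/s1.png

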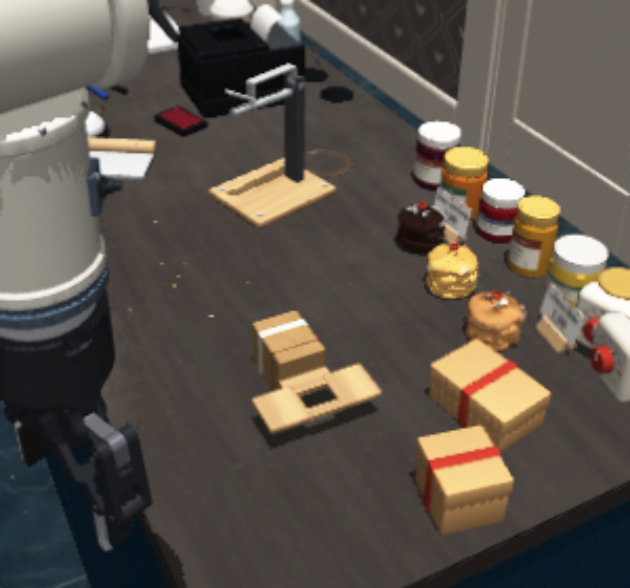

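View pics/s2.png

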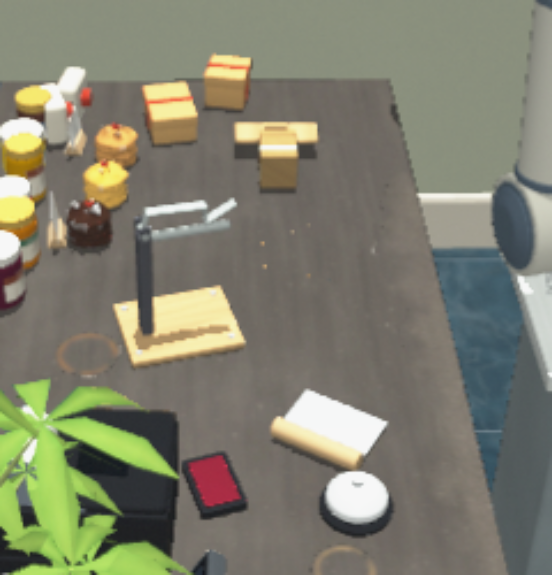

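The scene view shows the carton lying at about (290,360) in the crop with its tab towards the robot's right. The stand is at (275,150), with its peg pointing at the robot and turned about 15°. The side view agrees. I'll move above the carton.

>>> {"fn": "play_rows", "kwargs": {"commands": [[0, 0.05, 0.05, 0, 0.18], [0, 0.1, 0.09, 0, 0.36], [0, 0.15, 0.13, 0, 0.54], [0, 0.2, 0.17, 0, 0.72], [0, 0.245, 0.21, 0, 0.9], [0, 0.289, 0.25, -0.03, 1.08], [0, 0.289, 0.25, -0.07, 1.264], [0, 0.289, 0.25, -0.07, 1.264], [0, 0.289, 0.25, -0.07, 1.264]], "newtons": 20}}

```text
time: 2.33
position: [470.6, -322.7, 163.0]
ee_rot: [[0.003, 1.0, 0.001], [1.0, -0.003, -0.001], [-0.001, 0.001, -1.0]]
wrist_force: [0.8, -0.9, 1.9]
grip_width: 85.3
finger_force: 0.0
```

```bash
python3 - <<'E'
from h import *
s=r.sense(); print(s['time'],s['position'],s['ee_rot'].round(3),s['qpos'].round(2))
p,i,d=cam('wrist'); w=cloud(p,d); save('w1',i); np.save('w1.npy',w)
f=w.reshape(-1,3)
for nm,z0,z1 in(('body',54,66),('tab',25,40)):
    m=(f[:,2]>z0)&(f[:,2]<z1)&(f[:,0]>380)&(f[:,0]<560)&(f[:,1]>-410)&(f[:,1]<-240); q=f[m]
    if len(q): R=cv2.minAreaRect(q[:,:2].astype(np.float32)); print(nm,len(q),np.median(q[:,2]),R,np.percentile(q,[1,99],axis=0).round(1).tolist())
E
```

```text
2.325 [ 470.59563524 -322.68506277  162.99225871] [[ 0.003  1.     0.001]
 [ 1.    -0.003 -0.001]
 [-0.001  0.001 -1.   ]] [-0.66  0.01  1.44 -0.    1.69 -0.66]
body 8603 58.65525252929606 ((472.2994079589844, -295.52703857421875), (74.75887298583984, 56.65828323364258), 89.02396392822266) [[445.0, -331.0, 56.2], [499.6, -258.9, 60.3]]
tab 8097 32.581198089203326 ((472.1874694824219, -325.2610168457031), (134.46170043945312, 130.27731323242188), 88.64925384521484) [[407.7, -391.5, 27.2], [534.6, -258.6, 34.2]]
```

View pics/w1.png

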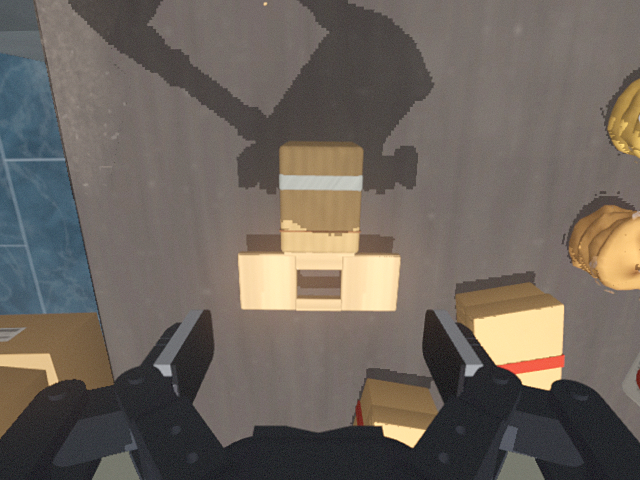

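The wrist view shows the open fingers to either side, in line with the body (centre at 320,200) and clear of the tab (320,282). I'll go down and grip lightly near the top face.

>>> {"fn": "play_rows", "kwargs": {"commands": [[0, 0.0015, 0, -0.045, 0], [0, 0.0015, 0, -0.09, 0], [0, 0.0015, 0, -0.131, 0], [0, 0.0015, 0, -0.131, 0], [0.4, 0.0015, 0, -0.131, 0], [0.6, 0.0015, 0, -0.131, 0], [0.6, 0.0015, 0, -0.131, 0], [0.6, 0.0015, 0, -0.131, 0]], "newtons": 20}}

```text
time: 3.38
position: [473.7, -323.4, 34.1]
ee_rot: [[-0.0, 1.0, 0.004], [1.0, 0.0, -0.004], [-0.004, 0.004, -1.0]]
wrist_force: [-1.0, -0.3, 6.7]
grip_width: 55.5
finger_force: 22.9
```

>>> {"fn": "play_rows", "kwargs": {"commands": [[0.6, 0, 0.005, 0.005, 0], [0.6, 0, 0.011, 0.0095, 0], [0.6, 0, 0.017, 0.0135, 0], [0.6, 0, 0.0227, 0.017, 0], [0.6, 0, 0.03, 0.0205, 0], [0.6, 0, 0.037, 0.0235, 0], [0.6, 0, 0.044, 0.0255, 0], [0.6, 0, 0.0506, 0.027, 0], [0.6, 0, 0.0506, 0.027, 0]]}}

```text
time: 4.5
position: [472.4, -270.8, 57.4]
ee_rot: [[-0.002, 1.0, 0.0], [1.0, 0.002, -0.0], [-0.0, 0.0, -1.0]]
wrist_force: [0.1, -0.0, -1.6]
grip_width: 55.4
finger_force: 22.0
```

```bash
cat > look.py <<'E'
from h import *
import sys
s=r.sense(); print(s['time'],s['position'].round(1),s['wrist_force'].round(1),s['torque'].round(2),s['grip_width'])
o=[]
for n,b in(('scene',(260,270,400,390)),('side',(270,140,410,260))):
    p,i,d=cam(n); w=cloud(p,d); np.save(n+'.npy',w); o.append(cv2.resize(i[b[1]:b[3],b[0]:b[2]],(392,336),interpolation=cv2.INTER_CUBIC))
save(sys.argv[1],np.hstack(o))
E
python3 look.py a1
```

```text
4.5 [ 472.4 -270.8   57.4] [ 0.1 -0.  -1.6] [-0.04  0.    0.01] 55.4073068894363
```

View pics/a1.png

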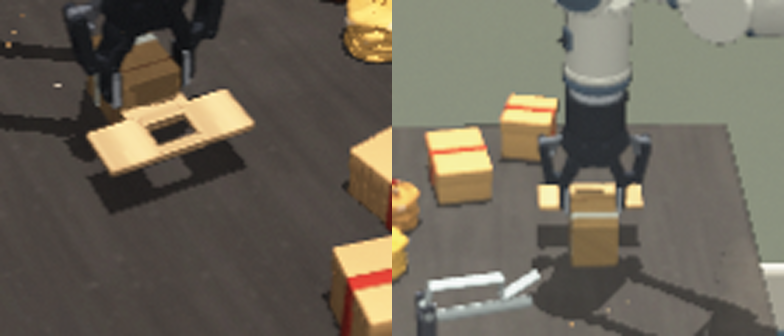

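```bash
cat > ang.py <<'E'
from h import *
s=r.sense(); x,y,z=s['position']
for n in('scene','side'):
    f=np.load(n+'.npy').reshape(-1,3)
    m=(abs(f[:,0]-x)<70)&(f[:,1]>y-130)&(f[:,1]<y+130)&(f[:,2]>8)&(f[:,2]<150)
    wing=m&(abs(f[:,0]-x)>33)&(f[:,1]<y-20); body=m&(abs(f[:,0]-x)<22)
    for nm,k in(('wing',wing),('body',body)):
        q=f[k]; 
        if len(q)<8: continue
        o=np.argsort(q[:,1]); b=[q[(q[:,1]>=a)&(q[:,1]<a+8)] for a in np.arange(y-130,y+130,8)]
        print(n,nm,[(round(t[:,1].mean()),round(np.median(t[:,2])),round(t[:,2].min()),round(t[:,2].max())) for t in b if len(t)>1])
E
python3 ang.py
```

```text
scene wing [(-339, 53, 48, 58), (-333, 56, 50, 59), (-325, 56, 51, 59), (-317, 56, 50, 59), (-309, 56, 53, 59), (-301, 56, 51, 59), (-294, 56, 52, 58)]
scene body [(-339, 53, 48, 59), (-334, 55, 45, 58), (-325, 55, 51, 57), (-317, 56, 49, 58), (-309, 55, 50, 57), (-301, 55, 48, 58), (-293, 56, 54, 150), (-285, 129, 53, 150), (-279, 76, 23, 149), (-269, 83, 80, 85), (-261, 83, 79, 127), (-253, 82, 80, 84), (-246, 83, 80, 86), (-238, 82, 81, 84), (-229, 82, 80, 84), (-223, 82, 80, 83), (-212, 84, 83, 84), (-207, 83, 81, 83)]
side wing [(-341, 54, 52, 56), (-333, 57, 54, 60), (-325, 56, 51, 62), (-317, 58, 9, 64), (-310, 56, 8, 65), (-301, 55, 45, 62), (-295, 55, 50, 64)]
side body [(-340, 54, 45, 58), (-334, 56, 48, 63), (-327, 58, 53, 62), (-321, 59, 58, 62), (-275, 84, 78, 85), (-268, 85, 79, 146), (-261, 135, 78, 149), (-254, 134, 77, 149), (-246, 85, 80, 149), (-236, 84, 78, 87), (-229, 84, 80, 88), (-222, 84, 76, 90), (-212, 64, 20, 90), (-206, 57, 25, 90), (-200, 61, 30, 96)]
```

The pads hold the carton level at 20 N, so the torsional friction is too high. I'll see whether a closure close to contact lowers the pad force enough for it to swing.

>>> {"fn": "play_rows", "kwargs": {"commands": [[0.4, 0, 0, 0, 0], [0.37, 0, 0, 0, 0], [0.36, 0, 0, 0, 0]], "newtons": 20}}

```text
time: 4.97
position: [472.2, -271.3, 57.2]
ee_rot: [[-0.001, 1.0, -0.0], [1.0, 0.001, 0.0], [0.0, -0.0, -1.0]]
wrist_force: [0.1, 0.1, -2.0]
grip_width: 55.8
finger_force: 22.0
```

>>> {"fn": "play_rows", "kwargs": {"commands": [[0.352, 0, 0, 0, 0], [0.352, 0, 0, 0, 0]]}}

```text
time: 5.22
position: [472.3, -271.2, 57.3]
ee_rot: [[-0.001, 1.0, -0.0], [1.0, 0.001, -0.0], [-0.0, -0.0, -1.0]]
wrist_force: [0.2, 0.6, -0.8]
grip_width: 55.5
finger_force: 22.0
```

>>> {"fn": "play_rows", "kwargs": {"commands": [[0.347, 0, 0, 0, 0]]}}

```text
time: 5.35
position: [472.3, -271.2, 57.3]
ee_rot: [[-0.001, 1.0, 0.0], [1.0, 0.001, 0.0], [0.0, 0.0, -1.0]]
wrist_force: [-0.0, 0.4, -1.1]
grip_width: 55.4
finger_force: 11.4
```

>>> {"fn": "play_rows", "kwargs": {"commands": [[0.343, 0, 0, 0, 0]]}}

```text
time: 5.48
position: [472.4, -271.3, 57.5]
ee_rot: [[-0.001, 1.0, 0.0], [1.0, 0.001, -0.0], [-0.0, 0.0, -1.0]]
wrist_force: [1.4, 0.3, -0.1]
grip_width: 56.2
finger_force: 0.0
```

>>> {"fn": "play_rows", "kwargs": {"commands": [[0.348, 0, 0, 0, 0]]}}

```text
time: 5.6
position: [472.4, -271.3, 57.6]
ee_rot: [[-0.001, 1.0, 0.0], [1.0, 0.001, -0.0], [-0.0, 0.0, -1.0]]
wrist_force: [-0.6, 0.4, 0.2]
grip_width: 55.6
finger_force: 0.0
```

```bash
python3 look.py a2; python3 ang.py
```

```text
5.6 [ 472.4 -271.3   57.6] [-0.6  0.4  0.2] [-0.    0.05  0.  ] 55.60889326970591
scene wing [(-340, 31, 24, 35), (-334, 33, 27, 35), (-325, 32, 28, 35), (-317, 33, 30, 36), (-309, 32, 25, 36), (-302, 33, 27, 36), (-295, 32, 30, 35)]
scene body [(-341, 31, 24, 35), (-334, 32, 30, 36), (-325, 33, 28, 36), (-318, 32, 27, 34), (-308, 31, 27, 36), (-302, 33, 21, 37), (-293, 33, 29, 150), (-284, 53, 31, 150), (-279, 58, 29, 150), (-269, 59, 56, 63), (-261, 59, 56, 62), (-254, 59, 56, 61), (-245, 59, 57, 62), (-237, 60, 57, 63), (-229, 60, 57, 62), (-221, 60, 58, 62), (-214, 59, 58, 61), (-208, 58, 57, 60)]
side wing [(-385, 9, 9, 9), (-341, 32, 29, 34), (-332, 36, 27, 39), (-326, 34, 28, 39), (-318, 34, 30, 44), (-309, 34, 29, 40), (-302, 34, 9, 40), (-295, 33, 27, 40)]
side body [(-381, 11, 9, 12), (-341, 31, 26, 34), (-333, 34, 27, 39), (-326, 35, 32, 44), (-277, 61, 55, 64), (-269, 62, 56, 146), (-261, 136, 56, 150), (-254, 128, 56, 150), (-246, 61, 57, 66), (-237, 61, 58, 66), (-229, 59, 56, 64), (-221, 60, 43, 66), (-212, 36, 9, 67), (-206, 36, 8, 68), (-200, 42, 18, 60)]
```

The carton dropped flat again, with its base at y≈-206. I'll take it by the pad tips only and release the pressure in finer steps once it is in the air.

>>> {"fn": "play_rows", "kwargs": {"commands": [[0.25, 0, 0, 0, 0], [0.25, 0, -0.001, -0.016, 0], [0.25, 0, -0.001, -0.016, 0], [0.35, 0, -0.001, -0.016, 0], [0.35, 0, -0.001, -0.016, 0], [0.348, 0, -0.001, -0.001, 0], [0.348, 0, -0.001, 0.012, 0], [0.347, 0, -0.001, 0.014, 0]], "newtons": 20}}

```text
time: 6.7
position: [473.3, -272.9, 73.8]
ee_rot: [[-0.001, 1.0, 0.003], [1.0, 0.001, -0.002], [-0.002, 0.003, -1.0]]
wrist_force: [-0.0, -0.3, -0.7]
grip_width: 55.8
finger_force: 10.7
```

>>> {"fn": "play_rows", "kwargs": {"commands": [[0.346, 0, 0, 0, 0]]}}

```text
time: 6.82
position: [472.5, -272.3, 71.8]
ee_rot: [[-0.001, 1.0, 0.001], [1.0, 0.001, -0.0], [-0.0, 0.001, -1.0]]
wrist_force: [0.3, -1.2, -1.1]
grip_width: 55.7
finger_force: 7.9
```

>>> {"fn": "play_rows", "kwargs": {"commands": [[0.3455, 0, 0, 0, 0]]}}

```text
time: 6.95
position: [472.0, -272.0, 70.8]
ee_rot: [[-0.001, 1.0, -0.001], [1.0, 0.001, 0.0], [0.0, -0.001, -1.0]]
wrist_force: [0.0, 0.4, -0.9]
grip_width: 55.8
finger_force: 6.6
```

```bash
python3 look.py a3; python3 ang.py | grep body
```

```text
6.95 [ 472.  -272.    70.8] [ 0.   0.4 -0.9] [-0.04 -0.01 -0.04] 55.77310056374451
scene body [(-341, 62, 55, 66), (-335, 64, 60, 66), (-326, 63, 56, 65), (-319, 63, 60, 66), (-309, 63, 57, 66), (-303, 63, 55, 67), (-294, 64, 61, 67), (-285, 70, 32, 150), (-280, 84, 32, 149), (-270, 90, 88, 93), (-262, 90, 87, 141), (-254, 90, 87, 92), (-246, 90, 87, 92), (-238, 90, 86, 93), (-231, 91, 89, 92), (-222, 90, 89, 91), (-212, 91, 90, 91)]
side body [(-347, 63, 61, 63), (-342, 62, 53, 68), (-334, 64, 57, 70), (-328, 65, 62, 69), (-319, 67, 66, 68), (-277, 90, 86, 91), (-269, 93, 83, 149), (-263, 95, 85, 149), (-254, 94, 87, 149), (-246, 92, 85, 150), (-238, 91, 87, 98), (-229, 91, 87, 95), (-222, 89, 51, 96), (-213, 61, 27, 94), (-207, 66, 32, 97), (-200, 66, 43, 92)]
```

>>> {"fn": "play_rows", "kwargs": {"commands": [[0.3447, 0, 0, 0, 0]]}}

```text
time: 7.18
position: [472.1, -272.1, 70.9]
ee_rot: [[-0.001, 1.0, -0.001], [1.0, 0.001, 0.0], [0.0, -0.001, -1.0]]
wrist_force: [-0.1, -0.5, -1.5]
grip_width: 55.7
finger_force: 4.6
```

>>> {"fn": "play_rows", "kwargs": {"commands": [[0.3442, 0, 0, 0, 0]]}}

```text
time: 7.3
position: [472.2, -272.1, 71.1]
ee_rot: [[-0.001, 1.0, -0.0], [1.0, 0.001, 0.0], [0.0, -0.0, -1.0]]
wrist_force: [-0.5, 0.5, -1.5]
grip_width: 56.0
finger_force: 1.1
```

```bash
python3 look.py a3; python3 ang.py | grep body
```

```text
7.3 [ 472.2 -272.1   71.1] [-0.5  0.5 -1.5] [-0.01  0.05  0.  ] 56.01415463141364
scene body [(-342, 67, 60, 70), (-335, 67, 66, 71), (-326, 66, 62, 67), (-319, 65, 62, 67), (-308, 63, 58, 67), (-303, 65, 59, 68), (-294, 65, 62, 68), (-285, 66, 30, 150), (-280, 83, 61, 150), (-270, 89, 86, 92), (-262, 89, 86, 141), (-255, 88, 85, 90), (-246, 87, 85, 89), (-239, 87, 85, 88), (-232, 87, 84, 90), (-222, 85, 83, 87), (-213, 84, 84, 85)]
side body [(-348, 76, 66, 79), (-342, 76, 69, 80), (-334, 77, 70, 85), (-327, 76, 63, 83), (-320, 74, 66, 77), (-311, 75, 74, 76), (-278, 88, 85, 92), (-270, 87, 76, 149), (-262, 88, 77, 150), (-254, 83, 73, 148), (-246, 82, 76, 87), (-239, 81, 73, 86), (-230, 78, 8, 85), (-222, 41, 18, 84), (-215, 55, 27, 78), (-207, 66, 34, 79)]
```

It is swinging now; a light regrip will hold it while I check.

>>> {"fn": "play_rows", "kwargs": {"commands": [[0.3465, 0, 0, 0, 0]]}}

```text
time: 7.52
position: [472.3, -272.3, 71.3]
ee_rot: [[-0.001, 1.0, 0.0], [1.0, 0.001, -0.0], [-0.0, 0.0, -1.0]]
wrist_force: [-0.1, -0.1, -1.2]
grip_width: 55.4
finger_force: 3.6
```

```bash
python3 look.py a4; python3 ang.py
```

```text
7.525 [ 472.3 -272.3   71.3] [-0.1 -0.1 -1.2] [-0.05  0.01  0.01] 55.41898715304666
scene wing [(-347, 81, 77, 86), (-343, 82, 76, 86), (-334, 80, 72, 82), (-327, 77, 71, 79), (-318, 73, 63, 75), (-310, 70, 65, 71), (-304, 66, 62, 69)]
scene body [(-348, 81, 77, 86), (-344, 83, 77, 86), (-335, 81, 77, 82), (-325, 75, 68, 78), (-316, 69, 63, 73), (-311, 68, 63, 70), (-302, 65, 27, 68), (-295, 62, 44, 142), (-286, 71, 59, 150), (-280, 83, 72, 150), (-270, 80, 78, 82), (-263, 77, 75, 79), (-254, 74, 71, 75), (-247, 70, 69, 71), (-239, 66, 64, 69), (-230, 63, 61, 65), (-223, 60, 58, 62), (-216, 56, 55, 57)]
side wing [(-348, 81, 78, 84), (-341, 82, 73, 88), (-334, 79, 72, 87), (-326, 77, 68, 82), (-319, 74, 67, 82), (-310, 70, 57, 79), (-302, 68, 61, 79), (-296, 70, 67, 75)]
side body [(-349, 82, 79, 83), (-342, 82, 77, 88), (-335, 83, 76, 93), (-325, 76, 68, 85), (-318, 72, 65, 79), (-310, 70, 66, 81), (-305, 74, 72, 77), (-284, 80, 77, 82), (-278, 81, 77, 88), (-270, 84, 74, 149), (-262, 79, 65, 150), (-254, 75, 68, 146), (-246, 69, 51, 81), (-238, 64, 8, 77), (-230, 58, 10, 72), (-223, 42, 21, 69), (-214, 56, 40, 65), (-208, 58, 49, 60)]
```

View pics/a4.png

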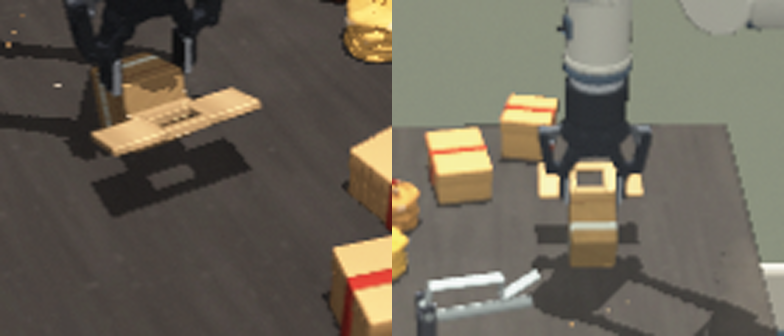

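Now tilted about 24°, with the lower base edge on the worktop near y≈-235. I'll swing the grip point around that edge with moderate pressure.

>>> {"fn": "play_rows", "kwargs": {"commands": [[0.348, 0, 0, -0.001, 0], [0.348, 0, 0.007, 0.001, 0], [0.348, 0, 0.014, 0.003, 0], [0.348, 0, 0.0215, 0.0045, 0], [0.348, 0, 0.029, 0.0055, 0], [0.348, 0, 0.036, 0.0057, 0], [0.348, 0, 0.044, 0.0055, 0]]}}

```text
time: 8.5
position: [472.4, -227.4, 76.9]
ee_rot: [[-0.001, 1.0, 0.0], [1.0, 0.001, 0.0], [0.0, 0.0, -1.0]]
wrist_force: [-0.2, 0.0, 5.0]
grip_width: 56.1
finger_force: 6.6
```

```bash
python3 look.py a5; python3 ang.py
```

```text
8.5 [ 472.4 -227.4   76.9] [-0.2  0.   5. ] [-0.11 -0.02 -0.01] 56.07110566836653
scene wing [(-295, 123, 115, 128), (-290, 116, 106, 126), (-281, 101, 95, 110), (-273, 91, 85, 99), (-267, 85, 84, 91)]
scene body [(-295, 123, 115, 127), (-291, 124, 108, 127), (-279, 60, 53, 103), (-273, 66, 42, 99), (-265, 71, 32, 93), (-259, 31, 22, 74), (-249, 19, 11, 89), (-241, 90, 8, 149), (-235, 93, 89, 150), (-227, 144, 143, 145)]
side wing [(-318, 8, 8, 8), (-296, 123, 123, 124), (-289, 121, 108, 129), (-281, 115, 99, 129), (-273, 98, 80, 127), (-265, 92, 85, 101), (-258, 94, 94, 96)]
side body [(-271, 95, 86, 107), (-265, 92, 78, 105), (-258, 87, 81, 97), (-239, 91, 86, 91), (-233, 89, 66, 97), (-224, 82, 8, 149), (-217, 73, 49, 92), (-209, 62, 40, 149), (-201, 52, 36, 71), (-194, 44, 35, 65), (-186, 43, 39, 51), (-138, 10, 8, 11)]
```

>>> {"fn": "play_rows", "kwargs": {"commands": [[0.348, 0, 0.0075, -0.001, 0], [0.348, 0, 0.015, -0.0025, 0], [0.348, 0, 0.0235, -0.0052, 0], [0.348, 0, 0.0305, -0.0085, 0], [0.348, 0, 0.037, -0.012, 0], [0.348, 0, 0.043, -0.016, 0], [0.348, 0, 0.048, -0.02, 0], [0.348, 0, 0.048, -0.02, 0]]}}

```text
time: 9.6
position: [472.1, -179.6, 56.1]
ee_rot: [[-0.002, 1.0, -0.001], [1.0, 0.002, 0.001], [0.001, -0.001, -1.0]]
wrist_force: [0.5, 0.3, 0.6]
grip_width: 55.7
finger_force: 7.8
```

```bash
python3 look.py a6; python3 ang.py
```

```text
9.6 [ 472.1 -179.6   56.1] [0.5 0.3 0.6] [ 0.2  -0.03  0.03] 55.67000149819881
scene wing [(-217, 116, 87, 138), (-213, 105, 84, 137)]
scene body [(-240, 58, 11, 75), (-237, 36, 8, 77), (-227, 75, 73, 78), (-217, 98, 72, 138), (-213, 91, 73, 137), (-202, 148, 96, 150), (-195, 140, 125, 150), (-188, 136, 121, 149)]
side wing [(-217, 117, 99, 126), (-210, 117, 90, 133), (-204, 115, 102, 137)]
side body [(-216, 87, 73, 98), (-211, 88, 75, 103), (-203, 80, 73, 103), (-194, 77, 46, 83), (-185, 51, 8, 82), (-179, 52, 9, 147), (-172, 135, 14, 146), (-163, 142, 127, 149), (-156, 140, 139, 145)]
```

View pics/a6.png

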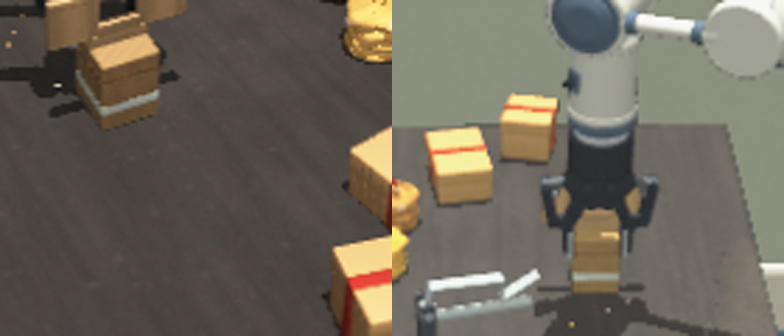

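The picture shows the carton upright: its body stands on the worktop, with the tab vertical at y≈-209. Now I'll release, back off in +y, rise, and turn for the tab grasp.

>>> {"fn": "play_rows", "kwargs": {"commands": [[0.2, 0, 0, 0, 0], [0, 0, 0, 0, 0], [0, 0, 0.003, 0, 0], [0, 0, 0.03, 0, 0], [0, 0, 0.06, 0, 0], [0, 0, 0.065, 0.04, 0], [0, 0, 0.065, 0.08, 0], [0, 0, 0.065, 0.12, 0], [0, 0.005, 0.05, 0.14, 0.18], [0, 0.012, 0.04, 0.14, 0.36], [0, 0.02, 0.03, 0.14, 0.54], [0, 0.028, 0.015, 0.14, 0.72], [0, 0.036, 0, 0.14, 0.9], [0, 0.044, -0.015, 0.14, 1.08], [0, 0.052, -0.029, 0.14, 1.26], [0, 0.052, -0.029, 0.14, 1.44], [0, 0.052, -0.029, 0.14, 1.571], [0, 0.052, -0.029, 0.14, 1.571]]}}

```text
time: 11.95
position: [524.3, -209.2, 196.7]
ee_rot: [[-1.0, 0.0, -0.0], [0.0, 1.0, 0.0], [0.0, 0.0, -1.0]]
wrist_force: [0.1, 0.4, -0.4]
grip_width: 85.3
finger_force: 0.0
```

```bash
cat > top.py <<'E'
from h import *
s=r.sense(); print(s['time'],s['position'].round(1),s['ee_rot'].round(3).tolist(),s['qpos'].round(2))
for n in('wrist','scene'):
    p,i,d=cam(n); f=cloud(p,d).reshape(-1,3)
    for nm,z0,z1 in(('body',69,80),('hdr',128,141),('low',15,65)):
        m=(f[:,2]>z0)&(f[:,2]<z1)&(f[:,0]>390)&(f[:,0]<560)&(f[:,1]>-290)&(f[:,1]<-130); q=f[m]
        if len(q)>5: print(n,nm,len(q),np.median(q,axis=0).round(1),[np.round(t,1) for t in cv2.minAreaRect(q[:,:2].astype(np.float32))],np.percentile(q,[1,99],axis=0).round(1).tolist())
    save('t_'+n,i)
E
python3 top.py
```

```text
11.95 [ 524.3 -209.2  196.7] [[-1.0, 0.0, -0.0], [0.0, 1.0, 0.0], [0.0, 0.0, -1.0]] [-0.44 -0.01  1.39 -0.    1.76 -2.01]
wrist body 5467 [ 470.  -213.2   73.7] [array([ 471.8, -208.2]), array([55. , 60.1]), np.float64(0.0)] [[444.3, -237.4, 70.9], [498.9, -178.9, 75.3]]
wrist hdr 3387 [ 462.7 -208.   133.5] [array([ 471.9, -208.1]), array([128.7,   8. ]), np.float64(0.2)] [[408.8, -212.1, 131.1], [534.1, -204.2, 135.2]]
scene body 232 [ 468.  -222.4   74.2] [array([ 469.8, -220. ]), array([45.2, 57.5]), np.float64(83.9)] [[443.4, -239.4, 69.5], [498.2, -200.1, 79.7]]
scene hdr 196 [ 468.6 -209.7  133.2] [array([ 471., -208.]), array([127.7,  12.2]), np.float64(0.1)] [[407.9, -213.7, 128.1], [533.4, -202.6, 136.3]]
scene low 469 [ 459.  -236.    41.1] [array([ 456.4, -222. ]), array([43.1, 80.3]), np.float64(44.5)] [[441.9, -239.6, 15.9], [497.1, -181.0, 64.4]]
```

The carton stands free and square at (471.9, -208.1). Next I grip the +x wing and lift.

>>> {"fn": "play_rows", "kwargs": {"commands": [[0, 0, 0.001, -0.05, 0], [0, 0, 0.001, -0.097, 0], [0, 0, 0.001, -0.097, 0], [0.5, 0, 0.001, -0.097, 0], [1, 0, 0.001, -0.097, 0], [1, 0, 0.001, -0.097, 0], [1, 0, 0.001, -0.097, 0], [1, 0, 0.001, -0.097, 0], [1, 0, 0.001, -0.09, 0], [1, 0, 0.001, -0.08, 0], [1, 0, 0.001, -0.06, 0], [1, 0, 0.001, -0.06, 0]], "newtons": 100}}

```text
time: 13.55
position: [525.4, -208.8, 140.0]
ee_rot: [[-1.0, -0.001, 0.004], [-0.001, 1.0, -0.002], [-0.004, -0.002, -1.0]]
wrist_force: [-0.4, 0.5, -1.3]
grip_width: 6.8
finger_force: 97.5
```

```bash
python3 look.py b1; python3 - <<'E'
from h import *
f=np.vstack([np.load('scene.npy').reshape(-1,3),np.load('side.npy').reshape(-1,3)[:0]])
m=(abs(f[:,1]+208)<9)&(f[:,2]>115)&(f[:,2]<185)&(f[:,0]>395)&(f[:,0]<500)
q=f[m]
for a in range(400,500,8):
    t=q[(q[:,0]>=a)&(q[:,0]<a+8)]
    if len(t): print(a,t[:,2].min().round(),t[:,2].max().round())
E
```

```text
13.55 [ 525.4 -208.8  140. ] [-0.4  0.5 -1.3] [-0.06 -0.08 -0.02] 6.817843908913718
400 125.0 174.0
408 124.0 175.0
416 124.0 174.0
424 123.0 173.0
432 126.0 174.0
440 117.0 174.0
448 116.0 174.0
456 115.0 175.0
464 116.0 175.0
472 118.0 175.0
480 116.0 175.0
488 116.0 174.0
496 117.0 174.0
```

View pics/b1.png

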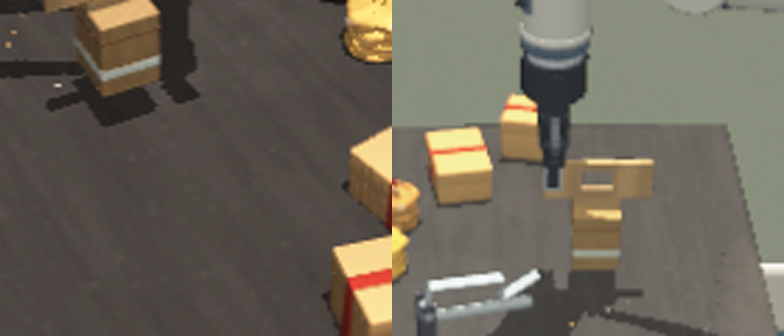

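The side view shows the carton hanging level from the wing grip and clear of the worktop. I'll carry it to a pre-hang pose in front of the peg.

>>> {"fn": "play_rows", "kwargs": {"commands": [[1, -0.006, 0.02, 0.02, -0.16], [1, -0.012, 0.04, 0.02, -0.32], [1, -0.018, 0.06, 0.02, -0.48], [1, -0.024, 0.08, 0.02, -0.64], [1, -0.03, 0.1, 0.02, -0.8], [1, -0.036, 0.12, 0.02, -0.96], [1, -0.042, 0.15, 0.02, -1.12], [1, -0.049, 0.177, 0.02, -1.28], [1, -0.049, 0.177, 0.02, -1.311], [1, -0.049, 0.177, 0.02, -1.311], [1, -0.049, 0.177, 0.02, -1.311]]}}

```text
time: 15.02
position: [475.3, -31.9, 156.5]
ee_rot: [[-0.258, 0.966, -0.0], [0.966, 0.258, -0.0], [-0.0, -0.001, -1.0]]
wrist_force: [-0.2, -0.4, -1.1]
grip_width: 6.7
finger_force: 97.8
```

```bash
cat > st.py <<'E'
from h import *
s=r.sense(); print(s['time'],s['position'].round(1),s['ee_rot'].round(3).tolist(),s['qpos'].round(2))
for n in('wrist','scene','side'):
    p,i,d=cam(n); w=cloud(p,d); np.save('c_'+n+'.npy',w); f=w.reshape(-1,3)
    a=np.radians(14.9); O=np.array([655.5,70.9]); ex=np.array([np.cos(a),np.sin(a)]); ey=np.array([-ex[1],ex[0]])
    g=np.c_[(f[:,:2]-O)@ex,(f[:,:2]-O)@ey,f[:,2]]
    for nm,b in dict(foot=(-125,55,-75,75,7,15),top=(-60,5,-14,14,194,208),nose=(-118,-74,-20,20,168,200),peg=(-105,-20,-20,20,150,168),post=(-10,30,-25,25,30,140),hdr=(-260,-140,-80,80,100,200)).items():
        m=np.ones(len(g),bool)
        for k in range(3): m&=(g[:,k]>b[2*k])&(g[:,k]<b[2*k+1])
        q=g[m]
        if len(q)<8: continue
        R=cv2.minAreaRect(q[:,:2].astype(np.float32)); print(n,nm,len(q),np.round(R[0],1),np.round(R[1],1),round(R[2],1),'med',np.median(q,axis=0).round(1),'lo/hi',np.percentile(q,[2,98],axis=0).round(1).tolist())
    save('st_'+n,i)
E
python3 st.py
```

```text
15.025 [475.3 -31.9 156.5] [[-0.258, 0.966, -0.0], [0.966, 0.258, -0.0], [-0.0, -0.001, -1.0]] [-0.14 -0.25  1.68 -0.    1.71 -0.4 ]
wrist foot 26410 [-33.8   0.8] [120.8 150.4] 89.7 med [-44.   12.2  10.7] lo/hi [[-106.5, -55.5, 8.9], [34.2, 58.8, 12.5]]
wrist nose 1049 [-104.2    1.6] [13.4 14.6] 1.6 med [-108.1    1.2  192.3] lo/hi [[-110.2, -5.0, 189.1], [-100.8, 8.5, 194.3]]
wrist peg 1900 [-90.8   1.6] [26.7 12. ] 0.2 med [-95.6   2.8 162.9] lo/hi [[-103.4, -3.9, 156.9], [-81.0, 7.5, 164.7]]
wrist post 1546 [3.2 5.3] [29.4 12.1] 63.6 med [ 1.8  4.  49.1] lo/hi [[0.6, -7.9, 30.8], [3.9, 15.7, 66.9]]
wrist hdr 26103 [-200.3   -4. ] [ 62.7 122.7] 1.6 med [-200.5   -1.6  175.2] lo/hi [[-228.0, -57.0, 128.0], [-173.1, 53.1, 197.7]]
scene foot 932 [-35.9   1.7] [151.5 124.9] 0.1 med [-45.5  -9.5  11.7] lo/hi [[-109.6, -58.0, 7.8], [33.7, 59.0, 14.4]]
scene top 59 [-27.4   2.5] [16.6 64.1] 88.9 med [-27.1  -1.3 199.2] lo/hi [[-59.3, -5.7, 195.6], [4.3, 8.7, 202.1]]
scene nose 21 [-88.5  -0.6] [11.3 29. ] 89.1 med [-83.8  -2.7 183.6] lo/hi [[-103.0, -6.0, 173.3], [-74.1, 4.9, 195.6]]
s
[... 374 characters left out ...]
80 [-34.1   5.4] [175.6 134.8] 1.8 med [-39.   11.3  11.8] lo/hi [[-106.5, -56.1, 7.6], [38.4, 63.3, 14.8]]
side top 82 [-28.1  -0.6] [63.7 21.7] 3.2 med [-26.1   2.4 199.9] lo/hi [[-58.3, -8.3, 194.6], [3.2, 9.7, 204.4]]
side nose 59 [-93.1   2.1] [23.9 34.8] 76.3 med [-91.5   3.6 184.5] lo/hi [[-109.9, -8.0, 168.4], [-74.8, 12.2, 196.2]]
side peg 108 [-63.    2.3] [18.5 82.4] 88.9 med [-62.9   4.3 163.2] lo/hi [[-103.5, -5.8, 156.4], [-24.1, 10.8, 167.1]]
side post 206 [8.3 3.9] [38.9 17.4] 89.7 med [11.2 14.2 88.2] lo/hi [[0.6, -11.7, 32.2], [16.7, 21.1, 137.0]]
side hdr 662 [-197.1    1.5] [ 61.4 130.9] 11.1 med [-198.    11.9  147.2] lo/hi [[-228.0, -54.3, 102.4], [-171.5, 64.9, 195.8]]
```

View pics/st_wrist.png

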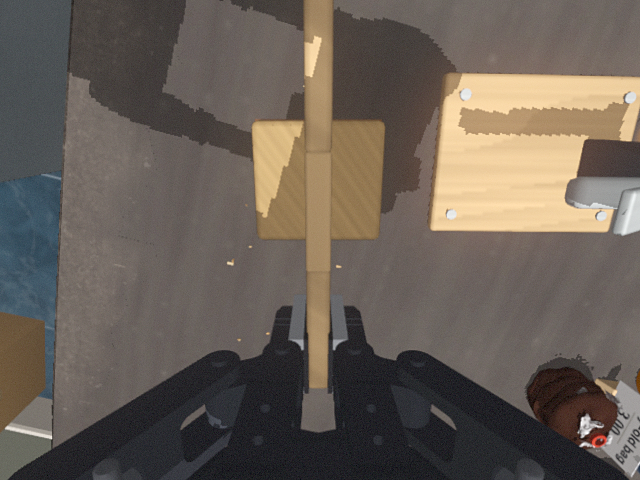

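The wrist view shows the tab edge-on along column 318 and square to the foot plate, with the peg nose at (590,190). The peg lies 1.5 mm left of my estimate, so I'll correct for that, set the height, and approach to just before the flap.

>>> {"fn": "play_rows", "kwargs": {"commands": [[1, 0, 0.0015, -0.005, 0], [1, 0, 0.0015, -0.009, 0], [1, 0.0285, 0.009, -0.009, 0], [1, 0.0575, 0.017, -0.009, 0], [1, 0.0865, 0.0245, -0.009, 0], [1, 0.0865, 0.0245, -0.009, 0]]}}

```text
time: 15.92
position: [562.5, -6.2, 146.4]
ee_rot: [[-0.259, 0.966, -0.002], [0.966, 0.259, 0.0], [0.001, -0.002, -1.0]]
wrist_force: [-0.2, 0.3, -1.1]
grip_width: 6.4
finger_force: 98.2
```

```bash
python3 - <<'E'
from h import *
s=r.sense(); print(s['time'],s['position'].round(1),s['wrist_force'].round(1))
o=[]
for n,b in(('scene',(250,150,350,250)),('side',(260,200,380,320))):
    p,i,d=cam(n); o.append(cv2.resize(i[b[1]:b[3],b[0]:b[2]],(390,390),interpolation=cv2.INTER_CUBIC))
save('p1',np.hstack(o))
E
```

```text
15.925 [562.5  -6.2 146.4] [-0.2  0.3 -1.1]
```

View pics/p1.png

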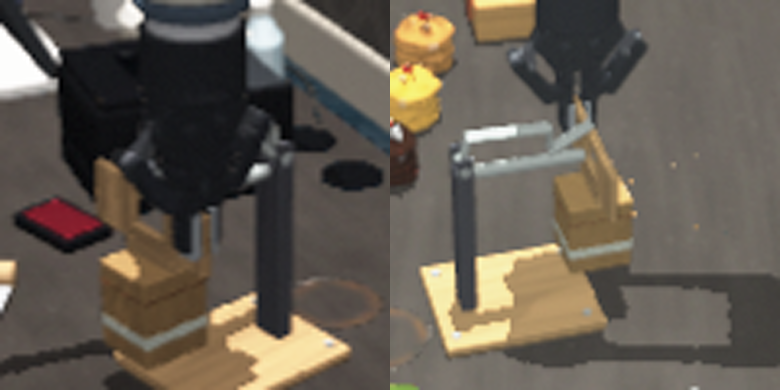

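The side view shows the peg tip at the header's eye (about 585,155), with the flap nose above it. I'll push on through.

>>> {"fn": "play_rows", "kwargs": {"commands": [[1, 0.0145, 0.0038, 0.001, 0], [1, 0.029, 0.0077, 0.001, 0], [1, 0.0435, 0.0115, 0.001, 0], [1, 0.058, 0.0154, 0.001, 0], [1, 0.0705, 0.0187, 0.001, 0], [1, 0.0705, 0.0187, 0.001, 0]]}}

```text
time: 16.77
position: [632.3, 12.0, 148.7]
ee_rot: [[-0.258, 0.966, -0.0], [0.966, 0.258, -0.0], [0.0, -0.0, -1.0]]
wrist_force: [-0.4, -0.5, -1.8]
grip_width: 6.9
finger_force: 98.3
```

```bash
cat > e.py <<'E'
from h import *
import sys
s=r.sense(); print(s['time'],s['position'].round(1),s['wrist_force'].round(1))
o=[]
for n,b in(('scene',(250,150,350,250)),('side',(260,200,380,320))):
    p,i,d=cam(n); o.append(cv2.resize(i[b[1]:b[3],b[0]:b[2]],(390,390),interpolation=cv2.INTER_CUBIC))
    f=cloud(p,d).reshape(-1,3); a=np.radians(14.9); O=np.array([656,72.]); ex=np.array([np.cos(a),np.sin(a)]); ey=np.array([-ex[1],ex[0]])
    x=(f[:,:2]-O)@ex; y=(f[:,:2]-O)@ey; m=(abs(y)<9)&(x>-125)&(x<5)&(f[:,2]>150)&(f[:,2]<250)
    print(n,[(k,f[m&(x>=k)&(x<k+12),2].max().round()) for k in range(-125,5,12) if (m&(x>=k)&(x<k+12)).any()])
    m=(abs(y)<70)&(abs(y)>10)&(x>-125)&(x<15)&(f[:,2]>120)&(f[:,2]<190)
    print('hdr',[(k,int((m&(x>=k)&(x<k+10)).sum()),f[m&(x>=k)&(x<k+10),2].max().round()) for k in range(-125,15,10) if (m&(x>=k)&(x<k+10)).any()])
save(sys.argv[1],np.hstack(o))
E
python3 e.py p2
```

```text
16.775 [632.3  12.  148.7] [-0.4 -0.5 -1.8]
scene [(-125, np.float64(197.0)), (-113, np.float64(195.0)), (-101, np.float64(189.0)), (-89, np.float64(180.0)), (-77, np.float64(201.0)), (-65, np.float64(199.0)), (-53, np.float64(179.0)), (-41, np.float64(197.0)), (-29, np.float64(199.0))]
hdr [(-75, 13, np.float64(125.0)), (-65, 45, np.float64(189.0)), (-55, 93, np.float64(188.0)), (-45, 223, np.float64(186.0)), (-35, 33, np.float64(188.0)), (-25, 7, np.float64(190.0)), (-5, 1, np.float64(164.0))]
side [(-113, np.float64(195.0)), (-101, np.float64(192.0)), (-89, np.float64(183.0)), (-77, np.float64(204.0)), (-65, np.float64(204.0)), (-53, np.float64(205.0)), (-41, np.float64(205.0)), (-29, np.float64(204.0)), (-17, np.float64(204.0)), (-5, np.float64(204.0))]
hdr [(-95, 3, np.float64(185.0)), (-75, 11, np.float64(127.0)), (-65, 20, np.float64(183.0)), (-55, 16, np.float64(189.0)), (-45, 195, np.float64(189.0)), (-35, 48, np.float64(189.0)), (-25, 38, np.float64(189.0)), (-15, 12, np.float64(163.0)), (-5, 29, np.float64(190.0)), (5, 68, np.float64(190.0))]
```

View pics/p2.png

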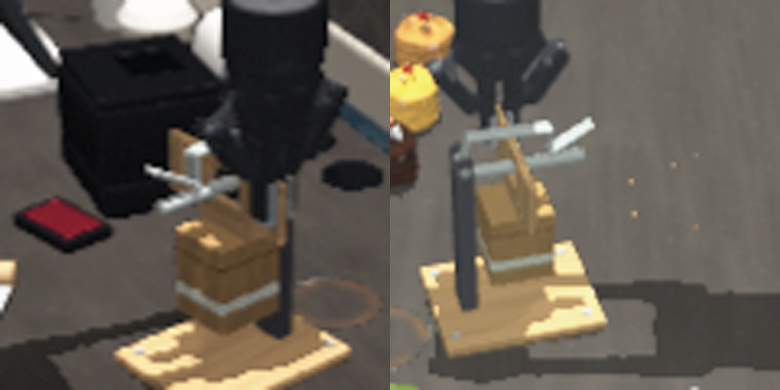

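The views show the header behind the lip, with the flap back down (nose at 193–195 mm). I'll lower it onto the peg, release gently, and rise.

>>> {"fn": "play_rows", "kwargs": {"commands": [[1, 0, 0, -0.003, 0], [1, 0, 0, -0.006, 0], [1, 0, 0, -0.007, 0], [1, 0, 0, -0.007, 0], [0.85, 0, 0, -0.007, 0], [0.7, 0, 0, -0.007, 0], [0.6, 0, 0, -0.007, 0], [0.6, 0, 0, -0.007, 0], [0.6, 0, 0, 0.01, 0], [0.6, 0, 0, 0.03, 0], [0.6, 0, 0, 0.06, 0], [0.6, 0, 0, 0.1, 0], [0.6, 0, 0, 0.14, 0], [0.6, -0.03, -0.03, 0.16, 0], [0.6, -0.06, -0.06, 0.16, 0], [0.6, -0.09, -0.09, 0.16, 0], [0.6, -0.12, -0.12, 0.16, 0], [0.6, -0.12, -0.12, 0.16, 0]], "newtons": 40}}

```text
time: 19.12
position: [510.9, -109.7, 311.9]
ee_rot: [[-0.255, 0.967, 0.004], [0.967, 0.255, -0.002], [-0.003, 0.003, -1.0]]
wrist_force: [0.0, 0.4, -0.6]
grip_width: 34.1
finger_force: 0.0
```

```bash
python3 e.py p3
```

```text
19.125 [ 510.9 -109.7  311.9] [ 0.   0.4 -0.6]
scene [(-113, np.float64(194.0)), (-101, np.float64(189.0)), (-89, np.float64(183.0)), (-77, np.float64(199.0)), (-65, np.float64(201.0)), (-53, np.float64(201.0)), (-41, np.float64(201.0)), (-29, np.float64(202.0)), (-17, np.float64(202.0)), (-5, np.float64(202.0))]
hdr [(-75, 1, np.float64(178.0)), (-55, 21, np.float64(176.0)), (-45, 314, np.float64(178.0)), (-35, 2, np.float64(174.0)), (-5, 34, np.float64(186.0)), (5, 41, np.float64(184.0))]
side [(-113, np.float64(196.0)), (-101, np.float64(190.0)), (-89, np.float64(186.0)), (-77, np.float64(203.0)), (-65, np.float64(204.0)), (-53, np.float64(203.0)), (-41, np.float64(204.0)), (-29, np.float64(205.0)), (-17, np.float64(205.0)), (-5, np.float64(204.0))]
hdr [(-105, 1, np.float64(165.0)), (-95, 2, np.float64(189.0)), (-85, 2, np.float64(188.0)), (-75, 2, np.float64(177.0)), (-65, 3, np.float64(172.0)), (-55, 3, np.float64(170.0)), (-45, 186, np.float64(183.0)), (-35, 9, np.float64(169.0)), (-25, 2, np.float64(123.0)), (-15, 1, np.float64(161.0)), (-5, 33, np.float64(187.0)), (5, 72, np.float64(190.0))]
```

View pics/p3.png

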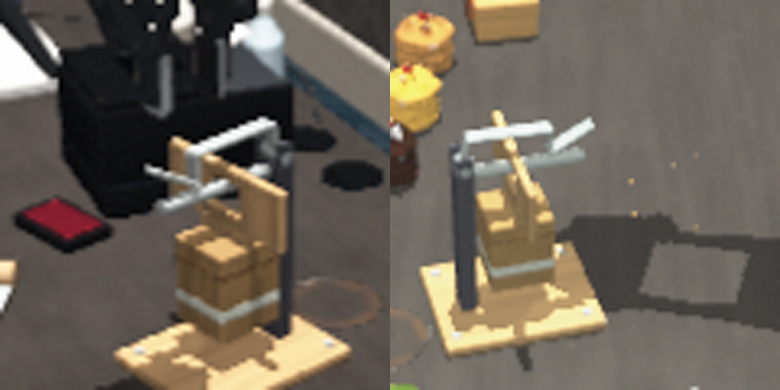

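The carton hangs free and level on the peg behind the closed flap, and the gripper is clear of it.

```bash
python3 -c "
from station import r
print(r.close_job())"
```

```text
the job is handed in; nothing more can be done
None
```

The carton was stood upright and let go, then hung on the peg by its hang tab with the flap down in front of it; I handed the job in at about 19 s, with the gripper clear and no other item touched.

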